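# Pin the turntable and torque the filter cap nut until the wrench clicks

## Task

Put the slim large-headed stop pin fully down into the socket of the turntable's base, then push the torque wrench on the filter's nut clockwise (seen from above) until the stop arm bears on the pin, the nut comes tight and the wrench's breakaway joint gives. Stop as soon as it gives, never folding the handle hard over or forcing it, then ease off and let go, leaving the stop arm against the pin and everything else where it stands.

Things in the scene. Friction and masses are not known exactly. Their poses are not given: they have to be found in the camera images.
- pin_head (a point): Centre of the stop pin's head. Loose steel pin standing upright in the wooden rack: shaft 16 mm diameter with a small chamfer at the foot, total height 105 mm, topped by a round head 28 mm in diameter and 25 mm high; this point is 92.5 mm above the foot and 12.5 mm below the top. z is up along the pin. It weighs 0.1 to 0.2 kg.
- pin_foot (a point): Centre of the stop pin's flat foot (underside), same axes as the head.
- socket (a point): Centre of the mouth of the socket: a hole 18 mm in diameter and 30 mm deep in a 50 x 50 mm steel ear, 40 mm high, on the turntable's fixed base, chamfered 2 mm, opening upwards. It lies 125 mm from the nut's axis. With the pin fully down its foot is 30 mm below this point and its head 62.5 mm above it. x and y are the base's axes; from the nut's axis the socket lies towards -y of the base.
- stop_arm (a point): Point on the stop arm, 125 mm from the nut's axis and 52 mm above the bench, in the middle of the face that meets the pin. The arm is a steel bar 14 mm wide and 17 mm high (top at 60 mm above the bench) sticking out of the turntable. It turns with the turntable, clockwise from above, towards the socket, starting 10 to 45 mm short of a pin in it. The turntable turns stiffly by friction (about 0.25 N m); against the pin this point is about 8 mm from the pin's axis.
- nut (a point): Centre of the wrench's ring on the nut, 96 mm above the bench, on the vertical axis about which turntable, nut and wrench all turn. x points from the axis along the unfolded wrench. The wrench stays on the nut. On top of the turntable sits the filter pot, 58 mm in radius, up to 84 mm; ring and nut reach 110 mm, the stud on it 120 mm, above the bench. After the turntable is stopped the nut still turns an unknown 0.1 to 0.25 rad against about 0.7 N m before it is tight.
- handle (a point): Centre of the wrench's rubber hand grip: round, 28 mm diameter, axis level at 96 mm above the bench, 110 mm long (130 to 240 mm from the nut's axis, with a 12 mm end cap beyond); this point is 190 mm from the nut's axis. x points outward along the handle. Clockwise from above tightens. Nothing lies under the grip to the height of about 70 mm.
- wrench: The wrench head with all it carries (the handle too). Origin on the nut's axis at bench height; x points along the unfolded wrench.
- breakaway (a joint): Fold of the handle against the wrench head at the breakaway hinge, which is 45 mm from the nut's axis: 0 straight, growing as the handle gives clockwise, hard stop at 0.35 rad. A preloaded spring holds it straight until about 1.5 N m at the hinge (about 10 N pushed squarely on the middle of the grip); beyond 0.08 rad it has given (clicked). It stays there at only slightly rising force while pushed and springs straight when let go.
- drift_head (a point): Centre of the head of a thicker, shorter pin (shaft 20 mm, head 22 mm, 75 mm tall, this point 62.5 mm above its foot) that shares the rack and does not fit the socket. A bystander.
- rack: Wooden block 60 (x) x 130 (y) x 30 mm high holding the two pins in two holes 22 mm in diameter, 20 mm deep, at +35 and -35 mm along its y. Either pin may be in either hole. Fixed. Origin at the centre of its underside.
- tape: Tape measure, 70 x 62 mm, 36 mm high, lying flat, a bystander. Origin under its centre.
- brick: Fire brick, 110 x 220 x 60 mm, a bystander. Origin under its centre.
- flange: Steel ring flange lying flat, 100 mm diameter, 16 mm high, a bystander. Origin under its centre.
- disc: Flat black grinding disc, 110 mm diameter, 6 mm thick, a bystander.
- nipple: Short copper pipe, 42 mm diameter, 60 mm high, standing, a bystander.
- reducer: Dark steel stepped pipe reducer, 52 mm diameter, 55 mm high, standing, a bystander.
There are look-alikes about, which are no part of the job. What is shaped like the part that bears pin_head but pink or turquoise is not meant.

How it is judged:
By the outcome, as a careful person would: the job done as asked, in the order asked, and still so for the second after the job is handed in, with the robot touching nothing.
It also fails if it takes over 72 s, if anything falls off the work surface, if the arm or the gripper's body presses on something with over 40 N, if the wrist force passes 120 N, or if a joint passes its speed limit or range.

## Robot

A 6-joint arm with a two-finger parallel gripper is mounted at the origin on the work surface. World frame = base frame: x ahead of the robot, y to its left, z up, the work surface at z = 0. Lengths are in mm, angles in rad, forces in N, time in s.
With the tool pointing down it reaches from about 250 to 850 mm from the base axis. Payload 12.5 kg.
Tool frame: the origin (TCP) lies on the centre line of the jaws, within the pads' length; the fingertips stand 22 mm ahead of it and the grasp point (between the pads) lies 3 mm ahead of it; z points along the fingers, y is the line along which they close (so a half turn about z gives the same grasp; the last joint's range is limited). The gripper opens to 93 mm and grips with 3 to 60 N. Pads are 15 mm wide; open, the fingers measure 128 mm over their backs; the gripper's body (75 mm by 188 mm) begins 65 mm behind the grasp point.
Start: joints at [1.092, 0.351, 1.652, -0, 1.139, -0.085], TCP at [211.003, 507.9, 240.633] pointing down, gripper open.
Joint ranges: [-2.75, 2.75], [-0.79, 2.1], [0.01, 2.65], [-1.57, 4.71], [0.07, 3.14], [-2.87, 2.87]. Speed limits (rad/s): [2.22, 2.22, 2.79, 3.14, 3.14, 3.14].

## Interface

Orientations are given as [roll, pitch, yaw] about the fixed x, y, z axes, in that order (R = Rz(yaw) Ry(pitch) Rx(roll)).
In Python, from station import env gives the robot as it stands. The module is installed in compiled form; this text tells all that it offers.
- The arm moves only by the tool carry_out, never from a script. Its argument "increments" is a list of rows, each a list of 5 numbers: the closure in counts, from 0 (fully open) to 255 (shut), then the shift along the tool's x, y, z in cm, then the turn about the tool's z in degrees. A call has 1 to 8 rows; each row is the pose to reach, as a shift and turn from the pose commanded when the call began, along the tool's axes at that moment; what a row does not reach only later rows make up. A row lasts 1/12 s, in which the tool goes at most 41.7 mm and 7.16 degrees, less where a joint would pass 70% of its speed; a pose out of reach is approached as far as the arm can. A call with a gripper value outside its range is refused whole. The fingers move at their own pace and stop on an object; the grip force is fixed at half the most. Time passes only in rows, so rows that repeat a pose let the fingers close. It gives the time, the measured TCP pose, the force, the opening and the grip force at its end, in the units of the state.
- env.read_state(): the state, without advancing time (a new reading comes with each control period).
- env.capture(name): name is "side" or "top" or "wrist"; returns (picture, depth): 480x640x3 uint8, red, green, blue; 480x640 float32, mm along the optical axis (not along the pixel's ray), 0 where there is no reading.
- env.calibration(name): a dict with "fx", "fy", "cx", "cy" (pixels), "dist_coeffs" ([k1, k2, p1, p2, k3] as OpenCV has them; the pictures are not rectified), "origin" and "orientation" of the camera in the world. Camera axes: x right, y down, z forward; pixel columns grow to the right and rows downward; lengths in mm; the calibration is good to about 2 mm. A picture is of the moment at which its call begins: read the wrist's pose just before it. calibration takes no time and is no camera call; for the wrist camera it gives the pose at the moment of the call.
- env.job_done(): hands the job in; it is judged then, once.
The state is a dict: "time_s": time; "joint_pos": joint angles; "dq": joint speeds; "joint_efforts": joint torques, N m; "position": TCP position; "tool_rot": TCP orientation; "ft_force": force on the tool from outside, world axes, zero at the start; "ft_torque": the same for the moment, N m; "width": opening from 0.0 (shut) to 1.0 (fully open); "grasp_force": force on a finger pad.
Only numpy, scipy, OpenCV 4.12 (cv2) and the standard library are available. Lean on these libraries where they do the work, as an engineer would, in place of code of your own. Each camera call takes 0.05 s, during which the arm holds its last target. There are 200 camera calls.

## Working session

There is one attempt and no reset: what is moved stays moved. The work goes in short steps, Python scripts to look and compute and a tool call to move; the robot and the scene stay as the last step left them, time stands still between calls to the robot, and variables do not carry over. Pictures are saved under pics/ and viewed, at most 10 in all, crops included, and the job is handed in when it is done.

Besides the shell and the picture viewer there is one more tool, called as name([rows], argument=value, ...), one row to a line, values as JSON. carry_out: Moves the arm, as the interface text tells. Its arguments: {"type":"object","properties":{"increments":{"type":"array","items":{"type":"array","items":{"type":"number"}}}},"required":["increments"]}

```bash
mkdir -p pics
cat > h.py <<'E'
import numpy as np, cv2, pickle
from station import env
from scipy.spatial.transform import Rotation as Ro
def cap(n):
    c=env.calibration(n); p,d=env.capture(n); return p,d,c
def K(c): return np.array([[c['fx'],0,c['cx']],[0,c['fy'],c['cy']],[0,0,1.]])
def Rm(c):
    o=np.array(c['orientation'],float)
    return o if o.shape==(3,3) else Ro.from_euler('xyz',o).as_matrix()
def ray(c,uv):
    q=cv2.undistortPoints(np.array(uv,float).reshape(-1,1,2),K(c),np.array(c['dist_coeffs'],float)).reshape(-1,2)
    return np.array(c['origin'],float),(Rm(c)@np.c_[q,np.ones(len(q))].T).T
def plane(c,uv,z):
    o,r=ray(c,uv); return o+r*((z-o[2])/r[:,2])[:,None]
def pts(c,d):
    v,u=np.mgrid[0:480,0:640]; o,r=ray(c,np.c_[u.ravel(),v.ravel()])
    P=o+r*d.reshape(-1,1); P[d.ravel()==0]=np.nan; return P.reshape(480,640,3)
def proj(c,P):
    R=Rm(c); rv=cv2.Rodrigues(R.T)[0]; t=-R.T@np.array(c['origin'],float)
    return cv2.projectPoints(np.array(P,float).reshape(-1,1,3),rv,t,K(c),np.array(c['dist_coeffs'],float))[0].reshape(-1,2)
E
python3 - <<'E'
from h import *
for n in ['side','top','wrist']:
    p,d,c=cap(n); cv2.imwrite(f'pics/{n}0.png',p[:,:,::-1]); pickle.dump((p,d,c),open(f'{n}0.pkl','wb')); print(n,c)
print(env.read_state())
E
```

```text
side {'fx': 466.054862186404, 'fy': 466.054862186404, 'cx': 318.0187074007609, 'cy': 232.6048274565979, 'dist_coeffs': array([0.00053966, 0.        , 0.        , 0.        , 0.        ]), 'origin': array([  82.07577272, -628.19957017,  903.02272628]), 'orientation': array([-2.38372182,  0.01830471, -0.58914122])}
top {'fx': 450.3476793239592, 'fy': 450.3476793239592, 'cx': 319.3989366176782, 'cy': 246.0102996503462, 'dist_coeffs': array([0.03493528, 0.        , 0.        , 0.        , 0.        ]), 'origin': array([ 395.09854804,    6.69692048, 1149.21949148]), 'orientation': array([-3.05659418,  0.01875106, -1.59691784])}
wrist {'fx': 334.76442097461086, 'fy': 334.76442097461086, 'cx': 323.8992539249398, 'cy': 240.81365610411711, 'dist_coeffs': array([0.0069141, 0.       , 0.       , 0.       , 0.       ]), 'origin': array([135.48960055, 539.78607032, 384.3554972 ]), 'orientation': array([2.84508312e+00, 1.18888735e-03, 1.17686563e+00])}
{'time_s': 0.15, 'joint_pos': array([ 1.09238358e+00,  3.51077357e-01,  1.65226068e+00, -2.96505873e-05,
        1.13905818e+00, -8.45921505e-02]), 'dq': array([-6.76708536e-04, -2.54474376e-06, -1.95115855e-03,  3.21181626e-04,
       -1.86498901e-03,  4.07097431e-04]), 'joint_efforts': array([ 4.32117859e-04, -4.97454429e+01, -2.85345143e+01,  6.99624256e-02,
        2.45153188e-02, -4.39248561e-05]), 'position': array([210.91845996, 507.70189493, 240.25055028]), 'tool_rot': array([-3.14078969e+00, -4.10702714e-05,  2.74778446e+00]), 'ft_force': array([0.58710131, 0.10728068, 0.04141694]), 'ft_torque': array([-0.02582919, -0.02367814, -0.04240841]), 'grasp_force': 0.0, 'width': 0.9978619484966971}
```

View pics/top0.png

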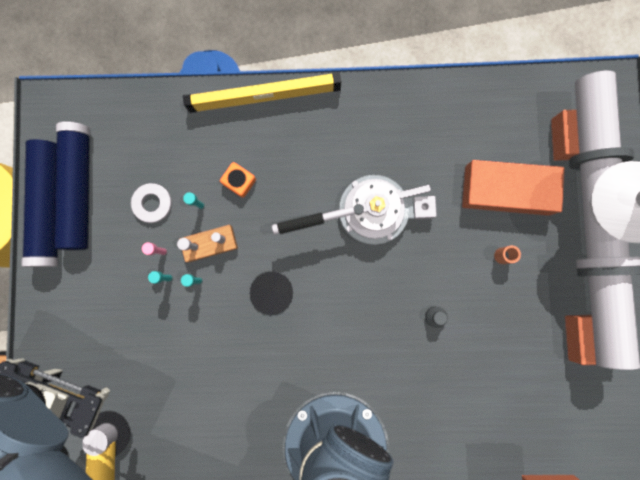

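View pics/side0.png

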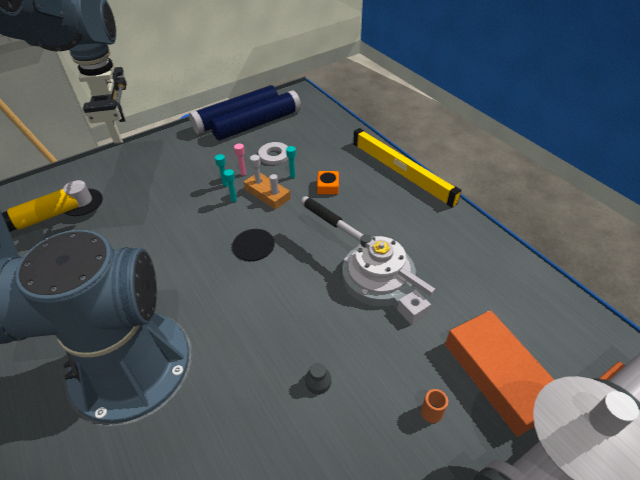

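Top view: the rack is at about (209,243). Candidates for the pin are the grey heads in the rack at (184,244) and (217,238), turquoise at (191,199), (156,277) and (187,280), and pink at (149,248). The grey one at (184,244) looks taller with a bigger head, and in the side view it is at (255,161). The turntable is at (376,205), the socket ear at (425,206), the stop arm at (415,192), and the grip around (300,222). I'll check the choice in a close crop and measure.

Run:
```python
from h import *
p,d,c=pickle.load(open('top0.pkl','rb')); P=pts(c,d)
ps,ds,cs=pickle.load(open('side0.pkl','rb')); S=pts(cs,ds)
a=cv2.resize(p[180:300,130:250],(480,480),interpolation=cv2.INTER_CUBIC)
b=cv2.resize(ps[140:215,205:305],(300,225),interpolation=cv2.INTER_CUBIC)
b2=cv2.resize(p[170:260,360:450],(300,255),interpolation=cv2.INTER_CUBIC)
cv2.imwrite('pics/crop.png',np.hstack([a,np.vstack([b,b2])])[:,:,::-1])
f=lambda x:np.round(x,1).tolist()
for n,u,v in [('pinA',184,244),('pinB',217,238),('rack',200,252),('sock',425,206),('nut',376,205),('grip',300,222),('gripend',276,229),('arm',424,189),('pot',395,215)]:
    print('top',n,f(np.nanmedian(P[v-1:v+2,u-1:u+2].reshape(-1,3),0)))
for n,u,v in [('pinA',255,159),('pinB',274,178),('sock',415,303),('nut',381,246),('grip',324,213),('arm',425,285)]:
    print('side',n,f(np.nanmedian(S[v-1:v+2,u-1:u+2].reshape(-1,3),0)))
```

```text
top pinA [497.1, 336.2, 115.5]
top pinB [511.8, 267.5, 85.9]
top rack [484.2, 323.7, 31.0]
top sock [587.5, -244.6, 13.4]
top nut [576.2, -110.3, 109.8]
top grip [541.4, 67.4, 110.4]
top gripend [526.4, 124.2, 107.0]
top arm [620.2, -233.3, 62.3]
top pot [554.8, -157.0, 85.9]
side pinA [497.0, 329.7, 115.2]
side pinB [515.6, 263.6, 84.1]
side sock [590.5, -234.2, 22.4]
side nut [576.0, -118.2, 118.5]
side grip [537.6, 53.3, 106.7]
side arm [619.0, -228.4, 60.5]
```

View pics/crop.png

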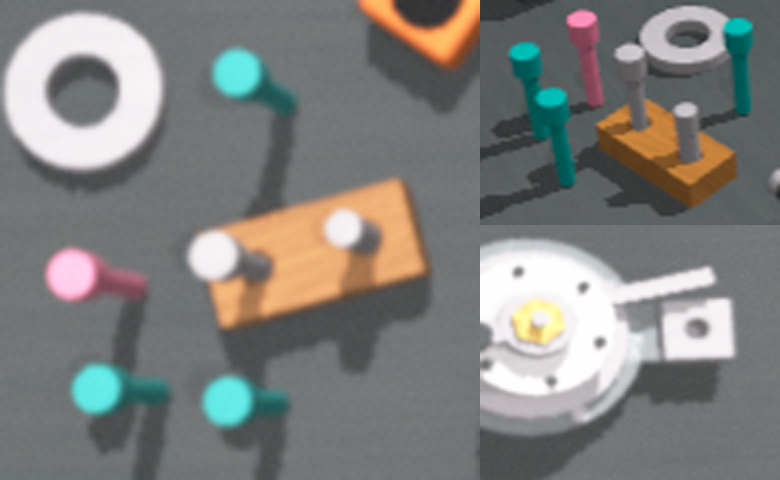

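The crop confirms the choice: the grey pin with the wide head at (184,244), top at 115 mm, is the stop pin. The one at (217,238) is the shorter drift, top at 86 mm. Next, finer positions.

```bash
cat >> h.py <<'E'
def mv(T,yaw,s=None):
    "increments (cm, deg) from the present pose to world T (mm), yaw"
    s=s or env.read_state(); R=Ro.from_euler('xyz',s['tool_rot']).as_matrix()
    dy=(s['tool_rot'][2]-yaw+np.pi)%(2*np.pi)-np.pi
    return np.round((R.T@(np.array(T)-s['position']))/10,2).tolist(), round(np.degrees(dy),1)
E
python3 - <<'E'
from h import *
f=lambda x:np.round(x,1).tolist()
D={}
for n in ['top','side']:
    p,d,c=pickle.load(open(n+'0.pkl','rb')); P=pts(c,d); D[n]=(p,c,P)
    def comp(xy,r,z0,z1):
        m=(np.hypot(P[...,0]-xy[0],P[...,1]-xy[1])<r)&(P[...,2]>z0)&(P[...,2]<z1)
        v,u=np.nonzero(m); return np.c_[u,v],P[m]
    for nm,xy,r,z0,z1,z in [('pinA',(497,333),30,110,122,115),('drift',(513,266),25,80,92,85)]:
        uv,q=comp(xy,r,z0,z1); print(n,nm,len(uv),f(q.mean(0)),'centroid px',f(uv.mean(0)),f(plane(c,uv.mean(0),z)))
    uv,q=comp((588,-242),45,34,46); print(n,'ear',len(uv),f(q.mean(0)),f(cv2.minAreaRect(plane(c,uv,40)[:,:2].astype(np.float32))[0]),cv2.minAreaRect(plane(c,uv,40)[:,:2].astype(np.float32))[1:])
    uv,q=comp((576,-112),60,80,88); print(n,'pot',f(cv2.minEnclosingCircle(plane(c,uv,84)[:,:2].astype(np.float32))[0]),cv2.minEnclosingCircle(plane(c,uv,84)[:,:2].astype(np.float32))[1])
    hsv=cv2.cvtColor(p,cv2.COLOR_RGB2HSV); mk=(hsv[...,2]<50)
    m=mk&(np.hypot(P[...,0]-540,P[...,1]-60)<90)&(P[...,2]>85)&(P[...,2]<118)
    v,u=np.nonzero(m); q=plane(c,np.c_[u,v],96+ (8 if n=='top' else 0)); 
    vx,vy,x0,y0=cv2.fitLine(q[:,:2].astype(np.float32),cv2.DIST_L2,0,.01,.01).ravel(); print(n,'grip',len(u),f(q.mean(0)),vx,vy, 'ends y',f([q[:,1].min(),q[:,1].max()]))
    m=(P[...,2]>54)&(P[...,2]<66)&(np.hypot(P[...,0]-610,P[...,1]+220)<45); print(n,'arm',m.sum()); 
    v,u=np.nonzero(m); q=plane(c,np.c_[u,v],60)[:,:2].astype(np.float32); print(f(q.mean(0)),cv2.minAreaRect(q))
    o,r=ray(c,[(376.,205)] if n=='top' else [(381,246)]);
E
```

```text
top pinA 137 [497.9, 338.3, 115.8] centroid px [183.2, 243.6] [[498.0, 338.5, 115.0]]
top drift 69 [515.8, 269.9, 85.9] centroid px [215.9, 236.5] [[515.9, 270.1, 85.0]]
top ear 395 [581.8, -236.8, 40.6] [582.5, -230.1] ((66.26010131835938, 50.03812789916992), 88.27731323242188)
top pot [578.9, -113.0] 58.290767669677734
top grip 136 [531.8, 70.4, 104.0] 0.19600084 -0.98060375 ends y [16.3, 115.2]
top arm 177
[617.2000122070312, -211.39999389648438] ((617.06298828125, -211.13314819335938), (14.747481346130371, 71.95903015136719), 11.892662048339844)
side pinA 61 [498.3, 334.6, 115.0] centroid px [254.7, 158.0] [[498.3, 334.5, 115.0]]
side drift 43 [516.7, 267.6, 84.6] centroid px [273.6, 177.0] [[516.5, 267.2, 85.0]]
side ear 456 [581.8, -240.2, 40.2] [591.8, -234.4] ((78.60930633544922, 65.82575225830078), 4.251259803771973)
side pot [579.8, -115.0] 59.25172805786133
side grip 386 [541.3, 69.7, 96.0] 0.18109362 -0.98346585 ends y [8.6, 130.0]
side arm 217
[615.7999877929688, -213.39999389648438] ((614.7946166992188, -212.5120849609375), (19.189632415771484, 75.54988098144531), 11.8156156539917)
```

```bash
python3 -c "
from h import *
print(mv([498,337,240],2.356))"
```

```text
([-33.06, -4.75, 0.03], np.float64(22.4))
```

carry_out([
  [0,-33,-4.8,0,22],
  [0,-33,-4.8,0,22],
  [0,-33,-4.8,0,22],
  [0,-33,-4.8,0,22],
  [0,-33,-4.8,0,22],
  [0,-33,-4.8,0,22],
  [0,-33,-4.8,0,22],
  [0,-33,-4.8,0,22],
])

```text
time_s: 0.82
position: [498.7, 335.5, 240.5]
tool_rot: [-3.141, -0.0, 2.364]
ft_force: [-0.4, 0.3, 0.9]
width: 1.003
grasp_force: 0.0
```

carry_out([
  [0,0,0,0,0],
  [0,0,0,0,0],
  [0,0,0,0,0],
  [0,0,0,0,0],
])

```text
time_s: 1.15
position: [496.2, 337.7, 240.6]
tool_rot: [-3.141, -0.0, 2.365]
ft_force: [-0.5, 0.2, 0.2]
width: 0.999
grasp_force: 0.0
```

Run:
```python
from h import *
s=env.read_state(); print(s['position'],s['tool_rot'])
p,d,c=cap('wrist'); P=pts(c,d); cv2.imwrite('pics/w1.png',p[:,:,::-1])
print(c['origin'],proj(c,[498,337,115]))
for nm,xy,r,z0,z1,z in [('pinA',(498,337),30,107,122,115)]:
    m=(np.hypot(P[...,0]-xy[0],P[...,1]-xy[1])<r)&(P[...,2]>z0)&(P[...,2]<z1); v,u=np.nonzero(m)
    q=P[m]; (x,y),r=cv2.minEnclosingCircle(np.c_[u,v].astype(np.float32)); print(len(u),q.mean(0),plane(c,[x,y],115),x,y,r, plane(c,[u.mean(),v.mean()],115))
print(mv([498,337,102],2.356))
```

```text
[496.18488584 337.70602842 240.55049071] [-3.14113340e+00 -3.08038661e-04  2.36498639e+00]
[438.03181133 395.71000118 384.75061413] [[324.39558977 242.55674495]]
841 [496.34130557 340.80820795 114.51329505] [[496.16247277 340.91975466 115.        ]] 326.191650390625 237.9459991455078 16.5862979888916 [[496.2076594  340.93539831 115.        ]]
([-0.19, 0.07, 13.86], np.float64(0.5))
```

View pics/w1.png

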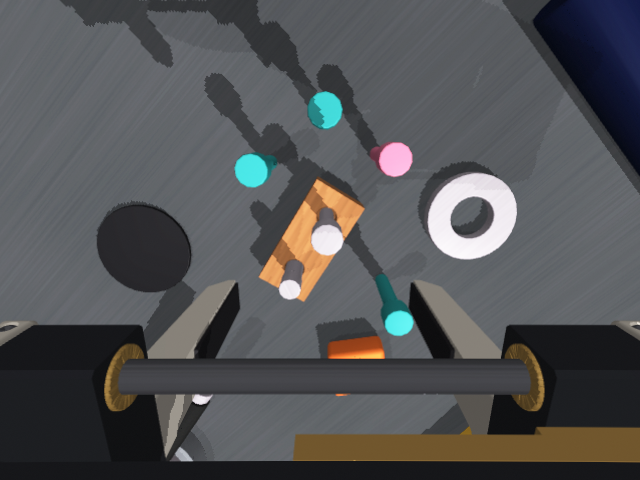

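The wrist view has the pin head at (326,238), agreeing with the other views to a few mm, and nothing stands where the fingers will come down. Descending and gripping.

carry_out([
  [0,0.15,0.15,3.5,0],
  [0,0.15,0.15,7,0],
  [0,0.15,0.15,10.5,0],
  [0,0.15,0.15,13,0],
  [0,0.15,0.15,13.6,0],
  [0,0.15,0.15,13.6,0],
  [0,0.15,0.15,13.6,0],
])

```text
time_s: 1.78
position: [497.4, 339.9, 106.0]
tool_rot: [3.14, 0.0, 2.365]
ft_force: [-1.1, -0.1, 0.9]
width: 0.999
grasp_force: 0.0
```

carry_out([
  [255,0,0,0,0],
  [255,0,0,0,0],
  [255,0,0,0,0],
  [255,0,0,0,0],
  [255,0,0,0,0],
  [255,0,0,0,0],
  [255,0,0,0,0],
  [255,0,0,0,0],
])

```text
time_s: 2.45
position: [497.2, 339.1, 104.6]
tool_rot: [-3.142, -0.0, 2.364]
ft_force: [-0.4, -0.6, 0.6]
width: 0.476
grasp_force: 0.0
```

carry_out([
  [255,0,0,0,0],
  [255,0,0,0,0],
  [255,0,0,0,0],
  [255,0,0,0,0],
  [255,0,0,0,0],
  [255,0,0,0,0],
])

```text
time_s: 2.95
position: [497.2, 339.1, 104.6]
tool_rot: [-3.142, -0.0, 2.364]
ft_force: [0.3, 0.6, -1.5]
width: 0.297
grasp_force: 30.0
```

Run:
```python
from h import *
s=env.read_state(); print(s['position'],s['width'],s['grasp_force'],s['ft_force'])
p,d,c=cap('wrist'); P=pts(c,d); cv2.imwrite('pics/w2.png',p[:,:,::-1])
```

```text
[497.19071733 339.1380019  104.60189692] 0.29734544253758444 29.999825656414032 [ 0.26595174  0.64302482 -1.4556908 ]
```

Gripped (28 mm wide, 30 N). Lifting clear.

carry_out([
  [255,0,0,-2,0],
  [255,0,0,-5,0],
  [255,0,0,-8.5,0],
  [255,0,0,-12,0],
  [255,0,0,-14,0],
  [255,0,0,-14,0],
])

```text
time_s: 3.5
position: [498.5, 340.0, 249.4]
tool_rot: [3.135, 0.002, 2.364]
ft_force: [0.8, 0.7, -1.6]
width: 0.3
grasp_force: 30.0
```

```bash
python3 -c "
from h import *
s=env.read_state();print(s['position'],s['width'],s['ft_force'])
print(mv([540,50,245],1.9),mv([582,-239,245],1.571))"
```

```text
[498.54016629 339.95927089 249.38482755] 0.30013688138636935 [ 0.75493462  0.68009713 -1.5848494 ]
([-23.3, -17.75, 0.36], np.float64(26.6)) ([-46.57, -35.4, 0.28], np.float64(45.4))
```

carry_out([
  [255,-46.5,-35.4,0,45],
  [255,-46.5,-35.4,0,45],
  [255,-46.5,-35.4,0,45],
  [255,-46.5,-35.4,0,45],
  [255,-46.5,-35.4,0,45],
  [255,-46.5,-35.4,0,45],
  [255,-46.5,-35.4,0,45],
  [255,-46.5,-35.4,0,45],
])

```text
time_s: 4.17
position: [543.8, 7.2, 243.4]
tool_rot: [-3.14, -0.0, 1.576]
ft_force: [0.7, 0.8, -0.8]
width: 0.299
grasp_force: 30.0
```

```bash
python3 -c "
from h import *
s=env.read_state();print(s['position'],s['tool_rot'],s['width'],s['ft_force'])
print(mv([582,-239,245],1.571))"
```

```text
[543.81463898   7.18944531 243.36016946] [-3.13978912e+00 -1.43864623e-04  1.57569230e+00] 0.2985378273760738 [ 0.70213322  0.77192157 -0.77084495]
([-24.64, 3.7, -0.17], np.float64(0.3))
```

carry_out([
  [255,-23.5,3.7,0,0],
  [255,-23.5,3.7,0,0],
  [255,-23.5,3.7,0,0],
  [255,-23.5,3.7,0,0],
  [255,-23.5,3.7,0,0],
  [255,-23.5,3.7,0,0],
  [255,-23.5,3.7,0,0],
  [255,-23.5,3.7,0,0],
])

```text
time_s: 4.83
position: [582.6, -226.6, 242.7]
tool_rot: [-3.139, -0.001, 1.576]
ft_force: [0.0, 0.6, -1.5]
width: 0.3
grasp_force: 30.0
```

carry_out([
  [255,0,0,0,0],
  [255,0,0,0,0],
  [255,0,0,0,0],
])

```text
time_s: 5.08
position: [583.2, -224.3, 244.5]
tool_rot: [-3.141, -0.0, 1.58]
ft_force: [0.3, 0.2, -1.8]
width: 0.296
grasp_force: 30.0
```

Run:
```python
from h import *
s=env.read_state();print(s['position'],s['tool_rot'],s['width'],s['ft_force'])
for n in ['top','side','wrist']:
    p,d,c=cap(n); pickle.dump((p,d,c),open(n+'3.pkl','wb'))
    if n=='wrist': cv2.imwrite('pics/w3.png',p[:,:,::-1]); print(c['origin'],c['orientation'],proj(c,[[582,-239,40],s['position']]))
print(mv([582,-239,245],1.571))
```

```text
[ 583.24384537 -224.28610576  244.51059138] [-3.14126801e+00 -2.55054189e-04  1.57985039e+00] 0.295782035062293 [ 0.25606342  0.22780845 -1.75244983]
[ 582.83397365 -142.09960383  388.91212946] [2.84426165e+00 8.92170739e-04 8.70122740e-03] [[322.6361743  231.95150597]
 [323.53487386 315.73433816]]
([-1.42, -0.15, -0.02], np.float64(0.5))
```

View pics/w3.png

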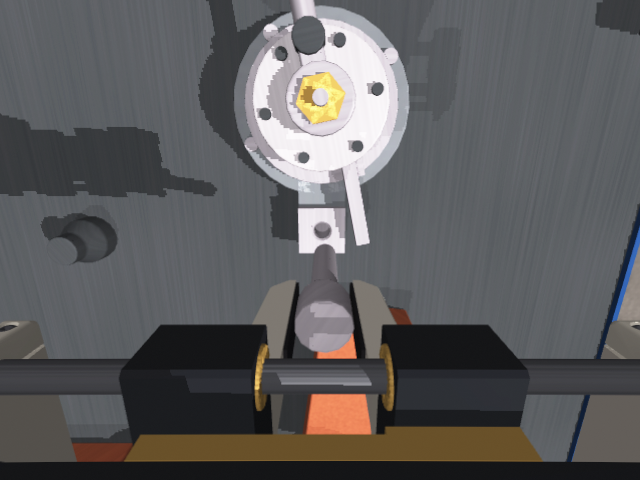

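The wrist view shows the socket hole at (322,231) with the ear around it, and the held pin with its foot at about (324,247) and head at (324,320). The stop arm ends at (362,243). Measuring hole and shaft in this one camera.

```bash
cat > sk.py <<'E'
from h import *
from scipy.optimize import least_squares
def sock(p,d,c,z=40,g=(583,-239)):
    P=pts(c,d); gy=cv2.cvtColor(p,cv2.COLOR_RGB2GRAY)
    q=proj(c,[g[0],g[1],z])[0]; Q=plane(c,np.stack(np.meshgrid(np.arange(640),np.arange(480)),-1).reshape(-1,2),z).reshape(480,640,3)
    ear=((np.abs(P[...,2]-z)<4)&(np.hypot(Q[...,0]-g[0],Q[...,1]-g[1])<40)).astype(np.uint8)
    n,l,st,ce=cv2.connectedComponentsWithStats(ear); i=1+np.argmax(st[1:,4]); cn=max(cv2.findContours((l==i).astype(np.uint8),cv2.RETR_CCOMP,cv2.CHAIN_APPROX_NONE)[0],key=cv2.contourArea)
    r=cv2.minAreaRect(plane(c,cn.reshape(-1,2),z)[:,:2].astype(np.float32)); print('ear',r)
    m=(gy<150)&(np.hypot(Q[...,0]-r[0][0],Q[...,1]-r[0][1])<13); v,u=np.nonzero(m)
    print('hole dark',len(u),plane(c,[u.mean(),v.mean()],z)[0].round(1)); return r
def pin(p,d,c,foot,s):
    P=pts(c,d); t=s['position']
    for a,b in [(foot+5,foot+25),(foot+25,foot+45),(foot+45,foot+62)]:
        m=(P[...,2]>a)&(P[...,2]<b)&(np.hypot(P[...,0]-t[0],P[...,1]-t[1])<16); q=P[m]
        if len(q)<15: print('few',len(q)); continue
        f=least_squares(lambda x:np.hypot(q[:,0]-x[0],q[:,1]-x[1])-8,t[:2]-[0,6],loss='soft_l1'); print('shaft',a,len(q),f.x.round(1),np.abs(f.fun).mean().round(2))
E
python3 - <<'E'
from sk import *
s=env.read_state()
for n in ['wrist','top','side']:
    p,d,c=pickle.load(open(n+'3.pkl','rb')); print(n)
    try: sock(p,d,c)
    except Exception as e: print(e)
    pin(p,d,c,149.9,s)
E
```

```text
wrist
ear ((580.1934204101562, -236.78526306152344), (49.96892547607422, 50.27888107299805), 0.5143020749092102)
hole dark 210 [ 581.4 -237.    40. ]
shaft 154.9 188 [ 583.4 -224.1] 0.14
shaft 174.9 245 [ 583.4 -224.1] 0.15
shaft 194.9 266 [ 583.3 -224.1] 0.15
top
ear ((600.55859375, -213.81597900390625), (2.462954044342041, 10.065117835998535), 87.56610107421875)
hole dark 78 [ 600.1 -213.9   40. ]
few 0
few 0
few 0
side
ear ((581.7032470703125, -240.3963165283203), (53.24763488769531, 53.2275276184082), 1.1907216310501099)
hole dark 43 [ 581.6 -239.5   40. ]
shaft 154.9 45 [ 585.1 -225.4] 0.62
shaft 174.9 55 [ 585.7 -225.6] 0.74
shaft 194.9 42 [ 585.1 -225.7] 0.81
```

carry_out([
  [255,-0.65,-0.2,2,0],
  [255,-1.27,-0.32,5,0],
  [255,-1.27,-0.32,7.5,0],
  [255,-1.27,-0.32,9,0],
  [255,-1.27,-0.32,9.5,0],
  [255,-1.27,-0.32,9.5,0],
  [255,-1.27,-0.32,9.5,0],
  [255,-1.27,-0.32,9.5,0],
])

```text
time_s: 5.9
position: [580.9, -238.4, 151.1]
tool_rot: [3.14, 0.001, 1.579]
ft_force: [-0.4, 0.8, -2.0]
width: 0.297
grasp_force: 30.0
```

Run:
```python
from sk import *
s=env.read_state(); print(s['position'],s['tool_rot'],s['ft_force'])
p,d,c=cap('wrist'); pickle.dump((p,d,c),open('wrist4.pkl','wb')); P=pts(c,d)
sock(p,d,c); pin(p,d,c,s['position'][2]-94.6,s)
cv2.imwrite('pics/w4.png',cv2.resize(p[100:420,160:480],(600,600))[:,:,::-1])
```

```text
[ 580.861395   -238.42424801  151.1491811 ] [3.13956106e+00 1.04523427e-03 1.57864366e+00] [-0.42672251  0.77827521 -1.97839411]
ear ((580.3680419921875, -236.78855895996094), (50.03486251831055, 50.31576919555664), 0.43167752027511597)
hole dark 510 [ 581.3 -238.7   40. ]
shaft 61.54918110147415 190 [ 581.1 -238. ] 0.13
shaft 81.54918110147415 247 [ 581. -238.] 0.15
shaft 101.54918110147415 272 [ 580.9 -238. ] 0.16
```

View pics/w4.png

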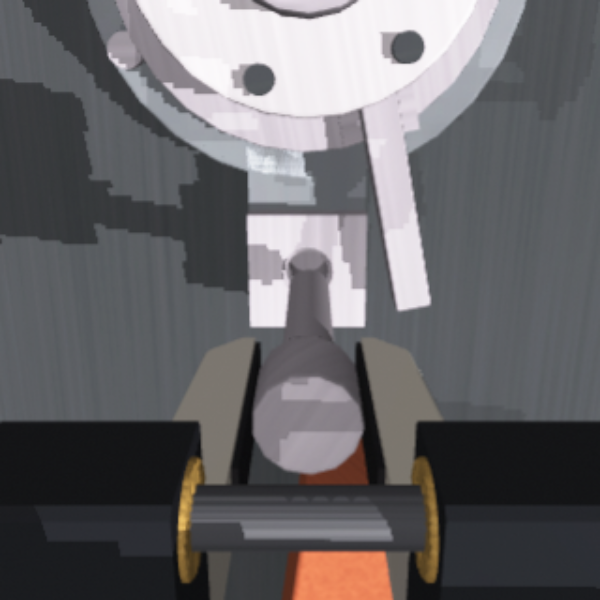

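The hole is just beyond the foot at (308,262) in the crop. The pin is about 1 mm off the ear centre, so I correct and lower gently.

carry_out([
  [255,0.12,-0.07,0.3,0],
  [255,0.12,-0.07,0.7,0],
  [255,0.12,-0.07,0.7,0],
  [255,0.12,-0.07,0.7,0],
])

```text
time_s: 6.28
position: [579.3, -237.0, 142.4]
tool_rot: [-3.141, -0.0, 1.578]
ft_force: [-0.2, -0.0, -2.6]
width: 0.296
grasp_force: 30.0
```

Run:
```python
from sk import *
s=env.read_state(); print(s['position'],s['tool_rot'],s['ft_force'])
p,d,c=cap('wrist'); P=pts(c,d)
sock(p,d,c); pin(p,d,c,s['position'][2]-94.6,s)
```

```text
[ 579.32850249 -236.95756052  142.44036492] [-3.14118368e+00 -1.88399929e-04  1.57848303e+00] [-0.24471376 -0.01663402 -2.55652881]
ear ((580.399658203125, -236.5635223388672), (50.01554489135742, 50.664974212646484), 0.4646707773208618)
hole dark 593 [ 580.3 -238.4   40. ]
shaft 52.84036491987598 187 [ 579.3 -236.4] 0.14
shaft 72.84036491987598 245 [ 579.3 -236.5] 0.15
shaft 92.84036491987598 268 [ 579.2 -236.5] 0.15
```

carry_out([
  [255,-0.02,0.1,0,0],
  [255,-0.02,0.1,0.4,0],
  [255,-0.02,0.1,0.8,0],
  [255,-0.02,0.1,1.1,0],
  [255,-0.02,0.1,1.3,0],
  [255,-0.02,0.1,1.3,0],
])

```text
time_s: 6.83
position: [580.2, -237.1, 128.9]
tool_rot: [-3.141, -0.0, 1.578]
ft_force: [0.0, 0.3, -1.2]
width: 0.296
grasp_force: 30.0
```

Inside the mouth with no side force. Going down the rest.

carry_out([
  [255,0,0,0.5,0],
  [255,0,0,1,0],
  [255,0,0,1.5,0],
  [255,0,0,1.9,0],
  [255,0,0,2.2,0],
  [255,0,0,2.4,0],
  [255,0,0,2.4,0],
])

```text
time_s: 7.42
position: [580.3, -237.2, 105.1]
tool_rot: [-3.141, -0.0, 1.578]
ft_force: [-0.5, 0.2, -1.1]
width: 0.293
grasp_force: 30.0
```

carry_out([
  [255,0,0,0.05,0],
  [255,0,0,0.1,0],
  [255,0,0,0.1,0],
])

```text
time_s: 7.67
position: [580.5, -237.3, 104.8]
tool_rot: [3.141, 0.0, 1.578]
ft_force: [-0.7, -0.4, -2.4]
width: 0.298
grasp_force: 30.0
```

carry_out([
  [130,0,0,0,0],
  [130,0,0,0,0],
  [130,0,0,0,0],
  [130,0,0,0,0],
  [130,0,0,-1,0],
  [130,0,0,-5,0],
  [130,0,0,-9,0],
  [130,0,0,-13,0],
])

```text
time_s: 8.33
position: [580.1, -237.1, 237.0]
tool_rot: [-3.141, -0.0, 1.578]
ft_force: [0.6, -0.5, -0.2]
width: 0.494
grasp_force: 0.0
```

Run:
```python
from sk import *
s=env.read_state(); print(s['position'],s['tool_rot'],s['ft_force'],s['width'])
p,d,c=cap('wrist'); P=pts(c,d)
m=(np.hypot(P[...,0]-580.4,P[...,1]+237)<22)&(P[...,2]>105); print(m.sum(),np.nanmedian(P[m],0))
```

```text
[ 580.14473154 -237.07491363  236.9692428 ] [-3.14132875e+00 -1.19447805e-04  1.57847283e+00] [ 0.55543235 -0.45229401 -0.1566906 ] 0.49362661246154843
1052 [ 580.19270859 -232.69284632  115.04861913]
```

The pin's head top reads 115 mm, so it is fully down. Next I go beside the grip on its near (-x) side, fingers closed, with tool y along the clockwise tangent.

```bash
python3 -c "
from h import *
print(mv([482,60,237],np.radians(101.7)))"
```

```text
([29.91, -9.86, 0.63], np.float64(-11.3))
```

carry_out([
  [255,30,-9.9,0.3,-11.3],
  [255,30,-9.9,0.3,-11.3],
  [255,30,-9.9,0.3,-11.3],
  [255,30,-9.9,0.3,-11.3],
  [255,30,-9.9,0.3,-11.3],
  [255,30,-9.9,0.3,-11.3],
  [255,30,-9.9,0.3,-11.3],
  [255,30,-9.9,0.3,-11.3],
])

```text
time_s: 9.05
position: [477.6, 64.8, 232.3]
tool_rot: [3.141, -0.0, 1.777]
ft_force: [-0.8, -0.2, 0.4]
width: 0.012
grasp_force: 0.0
```

carry_out([
  [255,0,0,0,0],
  [255,0,0,0,0],
  [255,0,0,0,0],
])

```text
time_s: 9.3
position: [479.5, 61.6, 232.1]
tool_rot: [3.141, 0.0, 1.776]
ft_force: [1.3, 0.1, 0.3]
width: 0.004
grasp_force: 0.0
```

```bash
cat > hd.py <<'E'
from h import *
from scipy.optimize import least_squares
N=np.array([579.5,-114.])
def look(name=None,a0=101.7,cam='wrist'):
    p,d,c=cap(cam); P=pts(c,d); hsv=cv2.cvtColor(p,cv2.COLOR_RGB2HSV)
    if name: cv2.imwrite(f'pics/{name}.png',p[:,:,::-1])
    r=P[...,:2]-N; rad=np.hypot(r[...,0],r[...,1]); an=np.degrees(np.arctan2(r[...,1],r[...,0]))
    m=(np.abs(an-a0)<14)&(rad>132)&(rad<238)&(P[...,2]>92)&(P[...,2]<118); q=P[m]
    # cylinder r=14, axis level at 96: line through (x0,y0) angle t
    def res(x):
        n=np.array([-np.sin(x[1]),np.cos(x[1])]); e=(q[:,:2]-N)@n-x[0]; return np.hypot(e,q[:,2]-96)-14
    f=least_squares(res,[0,np.radians(a0)],loss='soft_l1') if len(q)>50 else None
    if f is not None:
        off,t=f.x; g=np.array([np.cos(t),np.sin(t)]); n=np.array([-g[1],g[0]])
        print(cam,'grip',len(q),'axis deg',np.degrees(t).round(2),'offset from nut',off.round(1),'res',np.abs(f.fun).mean().round(2),'pt190',(N+off*n+190*g).round(1),'z max',np.percentile(q[:,2],98).round(1))
    return p,d,c,P
E
python3 - <<'E'
from hd import *
s=env.read_state(); print(s['position'],s['tool_rot'],s['width'],s['ft_force'])
p,d,c,P=look('w5')
# stud / pot centre, wrist & top
for n in ['wrist','top']:
    if n=='top': p,d,c=cap('top'); P=pts(c,d); 
    m=(np.abs(P[...,2]-84)<4)&(np.hypot(P[...,0]-580,P[...,1]+114)<70); v,u=np.nonzero(m)
    if m.sum()>50: print(n,'pot',cv2.minEnclosingCircle(plane(c,np.c_[u,v],84)[:,:2].astype(np.float32)))
look(cam='top')
E
```

```text
[479.52710668  61.606213   232.09299287] [3.14072885e+00 3.64714195e-04 1.77584388e+00] 0.0036417346243540756 [1.27185643 0.117247   0.30942946]
wrist grip 3809 axis deg 102.15 offset from nut -0.1 res 0.5 pt190 [539.6  71.8] z max 110.5
top pot ((579.3645629882812, -112.95345306396484), 58.878143310546875)
```

View pics/w5.png

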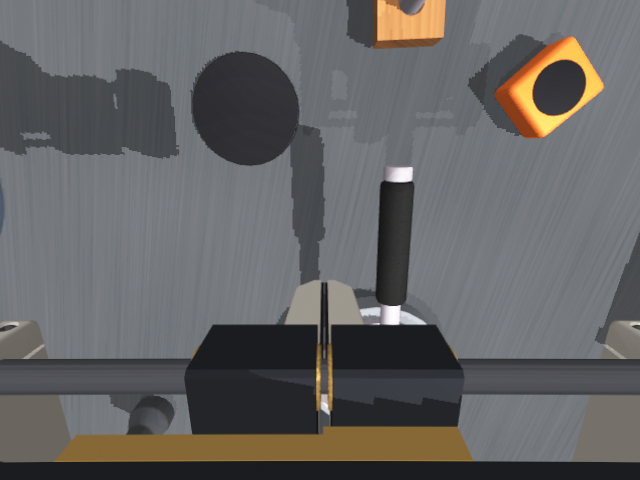

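The grip runs from (398,180) to (391,300) in the wrist view and lies at 102.15°, with its centre 61 mm along tool y. The way down on the near side is free.

carry_out([
  [255,-0.2,0,4,0],
  [255,-0.2,0,8,0],
  [255,-0.2,0,11.5,0],
  [255,-0.2,0,13,0],
  [255,-0.2,1,13,0],
  [255,-0.2,2,13,0],
  [255,-0.2,2,13,0],
])

```text
time_s: 10.03
position: [500.7, 63.4, 101.3]
tool_rot: [3.141, 0.0, 1.774]
ft_force: [0.6, 0.3, 0.2]
width: 0.004
grasp_force: 0.0
```

carry_out([
  [255,0,0.3,0,0],
  [255,0,0.6,0,0],
  [255,0,0.9,0,0],
  [255,0,0.9,0,0],
])

```text
time_s: 10.37
position: [508.4, 65.8, 101.9]
tool_rot: [3.141, 0.0, 1.775]
ft_force: [-0.9, 0.1, 0.5]
width: 0.005
grasp_force: 0.0
```

carry_out([
  [255,0,0.3,0,0],
  [255,0,0.6,0,0],
  [255,0,0.9,0,0],
  [255,0,0.9,0,0],
])

```text
time_s: 10.7
position: [517.3, 67.9, 101.7]
tool_rot: [3.141, 0.0, 1.776]
ft_force: [-0.4, 0.2, 0.1]
width: 0.004
grasp_force: 0.0
```

Run:
```python
from hd import *
s=env.read_state(); print(s['position'],s['ft_force'],s['time_s'])
look(); look(cam='side')
```

```text
[517.34175127  67.8955742  101.7004624 ] [-0.44336223  0.17543072  0.05873777] 10.7
wrist grip 7503 axis deg 66.01 offset from nut 123.7 res 3.81 pt190 [543.8 109.9] z max 116.2
side grip 320 axis deg 135.93 offset from nut -89.1 res 5.08 pt190 [504.9  82.1] z max 116.3
```

```bash
sed -i 's/^    m=(np.abs(an-a0).*$/    m=(np.abs(an-a0)<14)\&(rad>203)\&(rad<240)\&(P[...,2]>98)\&(P[...,2]<113)\&(hsv[...,2]<90); q=P[m]/' hd.py
cat >> hd.py <<'E'
def step(phi,back=22,z=101.5,rad=189):
    "move to push point with grip at angle phi deg"
    a=np.radians(phi); T=np.r_[N+rad*np.array([np.cos(a),np.sin(a)])-back*np.array([np.sin(a),-np.cos(a)]),z]
    return mv(T,a)
def stat():
    s=env.read_state(); r=s['position'][:2]-N; b=22; a=np.arctan2(r[1],r[0]); 
    tt=np.array([np.sin(s['tool_rot'][2]),-np.cos(s['tool_rot'][2])])
    print('t',s['time_s'],'pos',s['position'].round(1),'pushF',round(-s['ft_force'][:2]@tt,1),'phi_grip~',np.degrees(a-np.arctan2(b,189)).round(2))
E
python3 - <<'E'
from hd import *
stat(); look()
for ph in (100,97,94): print(ph,step(ph))
E
```

```text
t 10.8 pos [517.   67.8 101.6] pushF -0.4 phi_grip~ 102.34
wrist grip 4626 axis deg 100.14 offset from nut -0.3 res 0.46 pt190 [546.3  73.1] z max 110.5
100 ([-0.11, 0.81, 0.01], np.float64(1.7))
97 ([-0.05, 1.81, 0.01], np.float64(4.7))
94 ([-0.05, 2.8, 0.01], np.float64(7.7))
```

```bash
sed -i 's/back=22/back=30/;s/b=22/b=30/' hd.py
python3 - <<'E'
from hd import *
stat()
for ph in (96,93,92): print(ph,step(ph))
E
```

```text
t 10.85 pos [516.8  67.8 101.6] pushF -0.2 phi_grip~ 100.0
96 ([0.03, 1.34, 0.01], np.float64(5.7))
93 ([0.06, 2.34, 0.01], np.float64(8.7))
92 ([0.06, 2.68, 0.01], np.float64(9.7))
```

carry_out([
  [255,0.01,0.45,0,2],
  [255,0.02,0.9,0,4],
  [255,0.03,1.35,0,5.5],
  [255,0.03,1.35,0,5.5],
])

```text
time_s: 11.18
position: [530.4, 70.9, 101.7]
tool_rot: [3.141, 0.0, 1.679]
ft_force: [1.2, -0.2, -0.4]
width: 0.006
grasp_force: 0.0
```

Run:
```python
from hd import *
stat(); look(a0=96); stat()
for ph in (92,91,88): print(ph,step(ph))
```

```text
t 11.1833 pos [530.4  70.9 101.7] pushF -1.2 phi_grip~ 95.84
wrist grip 4661 axis deg 95.99 offset from nut -0.1 res 0.46 pt190 [559.8  75. ] z max 110.5
t 11.2333 pos [530.1  70.8 101.6] pushF 0.5 phi_grip~ 95.95
92 ([0.16, 1.31, 0.01], np.float64(4.3))
91 ([0.19, 1.64, 0.01], np.float64(5.3))
88 ([0.22, 2.64, 0.01], np.float64(8.3))
```

carry_out([
  [255,0.05,0.5,0,2],
  [255,0.1,1,0,4],
  [255,0.16,1.5,0,6],
  [255,0.2,2,0,7],
  [255,0.2,2.3,0,7.3],
  [255,0.2,2.3,0,7.3],
])

```text
time_s: 11.73
position: [552.6, 75.2, 101.5]
tool_rot: [-3.141, 0.0, 1.553]
ft_force: [-1.3, 0.5, 0.6]
width: 0.004
grasp_force: 0.5
```

Run:
```python
from hd import *
stat(); look(a0=89); stat()
for ph in (85,82): print(ph,step(ph))
```

```text
t 11.7333 pos [552.6  75.2 101.5] pushF 1.3 phi_grip~ 89.06
wrist grip 4676 axis deg 89.23 offset from nut 0.4 res 0.45 pt190 [581.7  76. ] z max 110.5
t 11.7833 pos [552.6  75.2 101.5] pushF 1.1 phi_grip~ 89.08
85 ([0.19, 1.35, 0.0], np.float64(4.0))
82 ([0.25, 2.35, 0.0], np.float64(7.0))
```

carry_out([
  [255,0.07,0.45,0,1.5],
  [255,0.14,0.9,0,3],
  [255,0.19,1.35,0,4],
  [255,0.19,1.35,0,4],
  [255,0.19,1.35,0,4],
])

```text
time_s: 12.2
position: [566.3, 76.9, 101.6]
tool_rot: [3.141, -0.0, 1.483]
ft_force: [-0.4, -0.5, 0.2]
width: 0.007
grasp_force: 0.2
```

```bash
cat >> hd.py <<'E'
def arm():
    p,d,c=cap('top'); P=pts(c,d); r=np.hypot(P[...,0]-N[0],P[...,1]-N[1])
    m=(P[...,2]>54)&(P[...,2]<66)&(r>95)&(r<155)&(P[...,1]<-190); v,u=np.nonzero(m); q=plane(c,np.c_[u,v],60)[:,:2]-N
    if len(q)>20: print('arm deg',len(q),np.degrees(np.arctan2(*(q.mean(0)[::-1]))).round(2))
E
python3 - <<'E'
from hd import *
stat(); look(a0=85); stat(); arm()
p,d,c=pickle.load(open('top0.pkl','rb')); P=pts(c,d); r=np.hypot(P[...,0]-N[0],P[...,1]-N[1])
for ph in (82,81): print(ph,step(ph))
E
```

```text
t 12.2 pos [566.3  76.9 101.6] pushF 0.4 phi_grip~ 84.93
wrist grip 4657 axis deg 85.16 offset from nut 0.2 res 0.46 pt190 [595.3  75.3] z max 110.6
t 12.25 pos [566.3  76.9 101.7] pushF 0.4 phi_grip~ 84.94
arm deg 80 -82.16
82 ([0.12, 0.97, 0.03], np.float64(3.0))
81 ([0.16, 1.31, 0.03], np.float64(4.0))
```

carry_out([
  [255,0.05,0.45,0,1.5],
  [255,0.1,0.9,0,3],
  [255,0.16,1.3,0,4],
  [255,0.16,1.3,0,4],
  [255,0.16,1.3,0,4],
])

```text
time_s: 12.72
position: [579.4, 77.4, 101.7]
tool_rot: [3.141, -0.0, 1.413]
ft_force: [-0.6, 0.2, -0.9]
width: 0.006
grasp_force: 0.2
```

Run:
```python
from hd import *
stat(); look(a0=81); stat(); arm()
for ph in (78,77): print(ph,step(ph))
```

```text
t 12.7167 pos [579.4  77.4 101.7] pushF 0.6 phi_grip~ 81.0
wrist grip 4652 axis deg 81.09 offset from nut 0.8 res 0.46 pt190 [608.2  73.8] z max 110.6
t 12.7667 pos [579.4  77.4 101.7] pushF -0.5 phi_grip~ 81.01
arm deg 79 -82.07
78 ([0.13, 1.0, 0.02], np.float64(3.0))
77 ([0.17, 1.34, 0.02], np.float64(4.0))
```

The arm angle no longer changes (-82.1°), so it is on the pin and the nut is now turning. Smaller steps.

carry_out([
  [255,0.05,0.4,0,1.2],
  [255,0.1,0.8,0,2.4],
  [255,0.13,1.0,0,3],
  [255,0.13,1.0,0,3],
])

```text
time_s: 13.15
position: [589.8, 77.0, 101.6]
tool_rot: [3.141, -0.0, 1.359]
ft_force: [-1.9, 0.3, 1.2]
width: 0.007
grasp_force: 0.6
```

Run:
```python
from hd import *
stat(); look(a0=78); stat()
for ph in (75,74): print(ph,step(ph))
```

```text
t 13.15 pos [589.8  77.  101.6] pushF 1.9 phi_grip~ 77.9
wrist grip 4675 axis deg 77.99 offset from nut 0.8 res 0.46 pt190 [618.2  72. ] z max 110.5
t 13.2 pos [589.7  77.  101.6] pushF 1.5 phi_grip~ 77.92
75 ([0.13, 0.96, 0.01], np.float64(2.9))
74 ([0.17, 1.3, 0.01], np.float64(3.9))
```

carry_out([
  [255,0.05,0.4,0,1.2],
  [255,0.1,0.8,0,2.4],
  [255,0.13,1.0,0,3],
  [255,0.13,1.0,0,3],
])

```text
time_s: 13.53
position: [598.8, 76.4, 101.5]
tool_rot: [-3.139, 0.0, 1.306]
ft_force: [-9.9, 3.0, 7.1]
width: 0.006
grasp_force: 5.3
```

Run:
```python
from hd import *
stat(); look(a0=75); stat()
for ph in (72,71): print(ph,step(ph))
```

```text
t 13.5333 pos [598.8  76.4 101.5] pushF 10.3 phi_grip~ 75.19
wrist grip 4684 axis deg 75.32 offset from nut 1.0 res 0.46 pt190 [626.7  70. ] z max 110.6
t 13.5833 pos [598.6  76.5 101.5] pushF 8.6 phi_grip~ 75.24
72 ([0.14, 1.07, -0.01], np.float64(2.9))
71 ([0.18, 1.41, -0.01], np.float64(3.9))
```

The force has jumped to 10 N with the nut tight at about 75.3°, so the fold starts here. Advancing in short steps and watching the grip line's offset from the nut axis (45 mm × fold).

carry_out([
  [255,0.05,0.4,0,1.2],
  [255,0.1,0.8,0,2.4],
  [255,0.12,1.0,0,3],
  [255,0.12,1.0,0,3],
])

```text
time_s: 13.92
position: [608.6, 75.3, 101.4]
tool_rot: [-3.139, 0.0, 1.254]
ft_force: [-10.5, 4.8, 6.7]
width: 0.003
grasp_force: 5.9
```

Run:
```python
from hd import *
stat(); look(a0=72); stat()
for ph in (71,70): print(ph,step(ph))
```

```text
t 13.9167 pos [608.6  75.3 101.4] pushF 11.5 phi_grip~ 72.24
wrist grip 4682 axis deg 71.61 offset from nut 3.5 res 0.45 pt190 [636.1  67.4] z max 110.5
t 13.9667 pos [608.4  75.3 101.5] pushF 11.6 phi_grip~ 72.3
71 ([0.05, 0.43, -0.0], np.float64(0.9))
70 ([0.1, 0.76, -0.01], np.float64(1.9))
```

The fold is about 0.065–0.07 rad, so another 6 mm takes it past the click with plenty of room before the stop.

carry_out([
  [255,0.03,0.3,0,0.8],
  [255,0.07,0.6,0,1.6],
  [255,0.07,0.6,0,1.6],
])

```text
time_s: 14.22
position: [614.5, 74.2, 101.4]
tool_rot: [-3.138, 0.0, 1.226]
ft_force: [-10.2, 6.1, 7.0]
width: 0.004
grasp_force: 6.2
```

Run:
```python
from hd import *
stat(); look(a0=70); stat()
```

```text
t 14.2167 pos [614.5  74.2 101.4] pushF 11.7 phi_grip~ 70.46
wrist grip 4687 axis deg 69.24 offset from nut 5.4 res 0.46 pt190 [641.8  65.6] z max 110.6
t 14.2667 pos [614.3  74.3 101.4] pushF 12.2 phi_grip~ 70.51
```

The fold is about 0.10–0.11 rad by both direction and offset, at a plateau of about 12 N: it has given. Easing off slowly.

carry_out([
  [255,0,-0.4,0,0],
  [255,0,-0.8,0,0],
  [255,0,-1.2,0,0],
  [255,0,-1.6,0,0],
  [255,0,-2,0,0],
  [255,0,-2.5,0,0],
  [255,0,-3.5,0,0],
  [255,0,-5,0,0],
])

```text
time_s: 14.93
position: [568.5, 90.4, 101.7]
tool_rot: [3.14, -0.001, 1.227]
ft_force: [0.4, -0.2, -0.1]
width: 0.005
grasp_force: 0.0
```

carry_out([
  [255,0,-1,0,0],
  [255,0,-1,-3,0],
  [255,0,-1,-7,0],
  [255,0,-1,-11,0],
  [255,0,-1,-14,0],
  [255,0,-1,-14,0],
])

```text
time_s: 15.43
position: [560.9, 94.3, 248.2]
tool_rot: [3.132, -0.004, 1.228]
ft_force: [0.9, 1.0, 0.9]
width: 0.006
grasp_force: 0.0
```

Run:
```python
from hd import *
stat(); look(a0=75); arm(); look(a0=75,cam='top')
p,d,c=cap('side'); cv2.imwrite('pics/end.png',p[:,:,::-1]); P=pts(c,d)
m=(np.hypot(P[...,0]-580.4,P[...,1]+237)<18)&(P[...,2]>105); print(m.sum(),np.nanmedian(P[m],0)); print(env.read_state()['ft_force'])
```

```text
t 15.4333 pos [560.9  94.3 248.2] pushF -0.5 phi_grip~ 86.09
wrist grip 1291 axis deg 75.97 offset from nut 0.4 res 0.51 pt190 [625.2  70.4] z max 110.6
arm deg 81 -82.29
136 [ 575.3766995  -240.97692907  115.11907287]
[ 0.05220899  0.40799367 -0.59661533]
```

View pics/end.png

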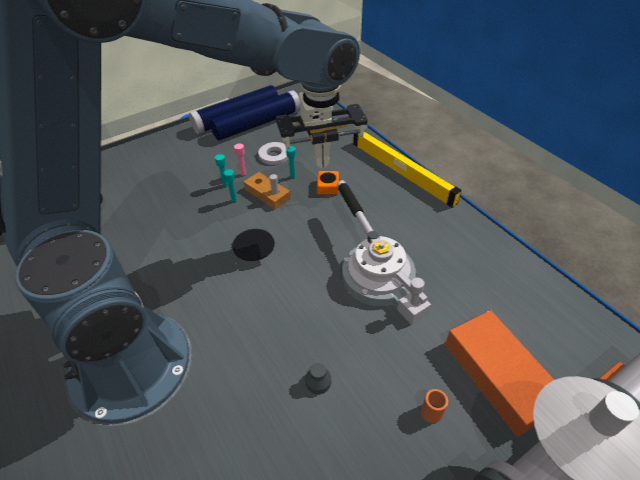

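The side view shows the pin seated with its head at (417,287), the stop arm against it and the handle straight again (the 75.97° rest line means the fold peaked at about 0.117 rad). The gripper is clear of everything, so I hand in.

```bash
python3 -c "
from station import env
print(env.job_done())"
```

```text
the job is handed in; nothing more can be done
None
```

Job handed in (no verdict came back): the pin is fully down in the socket, the stop arm bears on it, the nut is tight, and the wrench gave at about 0.12 rad of fold before I eased off and let go, about 15 s on the robot's clock.

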